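# Start the bench sander: extractor remote, rocker, start button

## Robot

A 6-joint arm with a two-finger parallel gripper is mounted at the origin on the work surface. World frame = base frame: x ahead of the robot, y to its left, z up, the work surface at z = 0. Lengths are in m, angles in rad, forces in N, time in s.
With the tool pointing down it reaches from about 0.325 to 0.775 m from the base axis. Payload 5.5 kg.
Tool frame: the origin (TCP) lies between the finger pads; the fingertips stand 11 mm ahead of it and the grasp point (between the pads) lies 8 mm behind it; z points along the fingers, x is the direction in which the jaws open and shut, and the axes are right-handed (so a half turn about z gives the same grasp; the last joint's range is limited). The gripper opens to 85 mm and grips with 20 to 120 N. Pads are 22 mm wide; open, the fingers measure 114 mm over their backs; the gripper's body (76 mm by 85 mm) begins 54 mm behind the grasp point. The pads swing forward as they close: fully open they stand 13 mm farther back than shut.
Start: joints at [-1.204, 0.091, 1.231, -0, 1.82, -0.057], TCP at [0.247, -0.547, 0.242] pointing down, gripper open.
Joint ranges: [-2.87, 2.87], [-0.86, 2.18], [0.17, 2.46], [-1.51, 4.65], [0.06, 2.69], [-2.65, 2.65]. Speed limits (rad/s): [2.57, 2.57, 3.01, 3.14, 3.14, 3.14].

## Interface

Orientations are given as a rotation vector (axis times angle).
In Python, from plant import robot gives the robot as it stands. Calls block until the motion is done:
- robot.move_to(position, orientation): joint-space move of the TCP to a pose.
- robot.movel(position, ori=None, speed=0.15, guard=None): straight line of the TCP; ori=None keeps the orientation; speed is the mean speed in m/s. With guard (N) it stops when the force on the tool has changed by that much, and returns True; else False.
- robot.movej(angles): joint-space move.
- robot.set_gripper(opening, strength=None): finger opening in m; strength is the grip in N (None keeps the last); returns when the fingers have stopped.
- robot.pause(seconds).
- robot.ik(position, orientation): joint angles nearest the present ones, or None.
- robot.read_state(): the state.
- robot.snapshot(name): name is "scene" or "side" or "wrist"; returns a dict with "color" (420x560x3 uint8, red, green, blue), "z_map" (420x560 float32, m along the optical axis (not along the pixel's ray), 0 where there is no reading), "mtx" (3x3 intrinsics, pixels), "R" (3x3) and "t" (3): a world point X has camera coordinates R X + t; the wrist camera has in their place "hand_eye" (4x4, takes a point from camera to tool coordinates, whose origin is the TCP and whose axes are the tool frame's). Camera axes: x right, y down, z forward; pixel columns grow to the right and rows downward; lengths in m; the calibration is good to about 2 mm. A picture is of the moment at which its call begins: read the wrist's pose just before it.
A pose or a line that the arm cannot do raises robot.PlanningError and nothing moves.
- robot.job_done(): hands the job in, once; it reports no verdict.
The state is a dict: "time_s": time; "qpos": joint angles; "joint_velocities": joint speeds; "effort": joint torques, N m; "tcp_pos": TCP position; "tool_rot": TCP orientation; "force": force on the tool from outside, world axes, zero at the start; "torque": the same for the moment, N m; "grip_width": finger opening in m.
Only numpy, scipy, OpenCV 4.12 (cv2) and the standard library are available. Lean on these libraries where they do the work, as an engineer would, in place of code of your own. Each camera call takes 0.05 s, during which the arm holds its last target. There are 200 camera calls.

## Task

Get the bench sander running with the closed fingertips, without picking anything up. First press the bar-shaped key on the loose remote fully down to start the dust extractor, leaving the remote lying where it is; then, on the switch box, push the rocker's raised front end fully down so that it stays on; then press the flat start button beside it fully home and let go. Do not press the remote's round key or the mushroom-shaped stop button, never press start while the rocker is off, and leave the other things on the bench alone.

Things in the scene. Friction and masses are not known exactly. Their poses are not given: they have to be found in the camera images.
- remote: loose grey handheld remote lying flat on the bench, 160 mm long (its x) x 64 mm wide (its y) x 26 mm high, 0.15 to 0.29 kg, with a 28 mm rubber aerial stub on its +x end; origin centre of its underside, z up. Two black rubber keys stand 9 mm proud of its top: a bar and a round one, 77 mm apart. It may lie at any yaw.
- bar_key_top (a point): centre of the top face of the remote's bar-shaped key (16 mm along the remote's x, 40 mm along its y), 35 mm from the remote's centre towards the end without aerial, 35 mm above the bench at rest. It moves with the key. This key starts the dust extractor.
- bar_key (a joint): travel of the bar key in m: 0 up, 0.004 fully down; a spring returns it (1 N to start, 4 N fully down)
- round_key_top (a point): centre of the top of the remote's round key (22 mm across, 35 mm above the bench), 42 mm from the remote's centre towards the aerial. Not to be pressed.
- round_key (a joint): travel of the round key in m: 0 up, 0.004 fully down
- switch_box: fixed grey switch box 120 mm (its x) x 220 mm (its y) x 65 mm high on a thin 150 x 250 mm foot plate; origin centre of its underside, z up, -x is its front, towards the robot. On its level top, in a row along y: black rocker at y = +70 mm, start button at y = 0, mushroom stop button at y = -70 mm. Its yaw is within 0.4 rad of zero.
- rocker_on_end (a point): point on the upper face of the rocker's front half, the 'on' end, 26 mm from the pivot. The rocker is a black V-shaped paddle 72 mm long along the box's x, 34 mm wide, pivoted at its middle about the box's y. The point moves with the rocker; pressing it straight down turns the rocker on.
- rocker (a joint): angle of the rocker in rad: 0 off (start), 0.32 fully on; 2 to 3 N at the on end turns it; it stays where left. Off: the front half slopes up towards the robot (point about 83 mm, front edge about 86 mm above the bench), the rear half is level. On: the front half is level, 75 mm above the bench, the rear half slopes up.
- start_button_top (a point): centre of the top of the start button: a plain flat black cylinder 28 mm across in a low 38 mm steel collar (4 mm high), its top 14 mm above the box top, 79 mm above the bench. It moves with the button.
- start_button (a joint): travel of the start button in m: 0 up, 0.005 fully down; a spring returns it (1.2 N to start, 4.5 N fully down)
- stop_button_top (a point): centre of the top of the stop button: a black mushroom head 42 mm across on a 20 mm stem, its top 29 mm above the box top, 94 mm above the bench. Not to be pressed.
- stop_button (a joint): travel of the stop button in m: 0 up, 0.005 fully down
- spray_can: tall steel spray can, 64 mm across, 190 mm high; origin centre of its underside. Bystander.
- screw_jar: glass jar with steel cap, 56 mm across, 75 mm high; origin centre of its underside. Bystander, among the work.
- screwdriver: screwdriver 190 mm long lying on the bench; its x axis runs from handle to tip. Bystander, among the work.
- tape_measure: black tape measure 62 x 36 mm, 58 mm high; origin centre of its underside. Bystander.
- offcut: wood offcut 110 x 60 mm, 38 mm high; origin centre of its underside. Bystander.
- tin_cup: open steel cup 72 mm across, 90 mm high; origin centre of its underside. Bystander.
- hammer: hammer lying on the bench; its x axis runs from handle to head. Bystander.
- glue_bottle: white glue bottle 56 mm across, 150 mm high; origin centre of its underside. Bystander.
Not all that is in view belongs to the job. Leave any yellow look-alike of the remote alone.

How it is judged:
By the outcome, as a careful person would: the job done as asked, in the order asked, and still so for the second after the job is handed in, with the robot touching nothing.
It also fails if it takes over 53 s, if anything falls off the work surface, if the arm or the gripper's body presses on something with over 40 N, if the wrist force passes 120 N, or if a joint passes its speed limit or range.

## Working session

There is one attempt and no reset: what is moved stays moved. The work goes in short steps, each a Python script; the robot and the scene stay as the last script left them, time stands still between calls to the robot, and variables do not carry over. Pictures are saved under pics/ and viewed, about 8 in all and at most 12, crops included, and the job is handed in when it is done.

```bash
mkdir -p pics; cat > h.py <<'E'
import numpy as np, cv2
from plant import robot
def world(s, T=None):
    K=s["mtx"]; z=s["z_map"]; v,u=np.indices(z.shape)
    P=np.stack([(u-K[0,2])/K[0,0]*z,(v-K[1,2])/K[1,1]*z,z],-1)
    if T is None: return (P-s["t"])@s["R"]
    H=T@s["hand_eye"]; return P@H[:3,:3].T+H[:3,3]
def save(n,img): cv2.imwrite(f"pics/{n}.png",cv2.cvtColor(img,cv2.COLOR_RGB2BGR))
E
python3 - <<'E'
from h import *
for n in("scene","side"):
    s=robot.snapshot(n); W=world(s); save(n,s["color"]); np.savez(n,W=W,z=s["z_map"],c=s["color"])
print(robot.read_state())
E
```

```text
{'time_s': 0.1, 'qpos': array([-1.20367919e+00,  9.17882412e-02,  1.23181784e+00, -3.39284950e-05,
        1.81976787e+00, -5.67248021e-02]), 'joint_velocities': array([ 0.00119305, -0.00210884, -0.00280064,  0.00074586,  0.00097732,
        0.00156757]), 'effort': array([ 2.37311608e-03, -4.60215783e+01, -4.19219542e+01, -4.59844080e-05,
        1.05985245e-02, -7.62292416e-06]), 'tcp_pos': array([ 0.24664868, -0.54669829,  0.24123153]), 'tool_rot': array([-2.63813177e+00,  1.70394609e+00,  2.29027509e-03]), 'force': array([-0.20848263, -0.75318142, -0.22470844]), 'torque': array([-0.01255793,  0.03238466,  0.01604959]), 'grip_width': 0.08513821693977755}
```

View pics/scene.png

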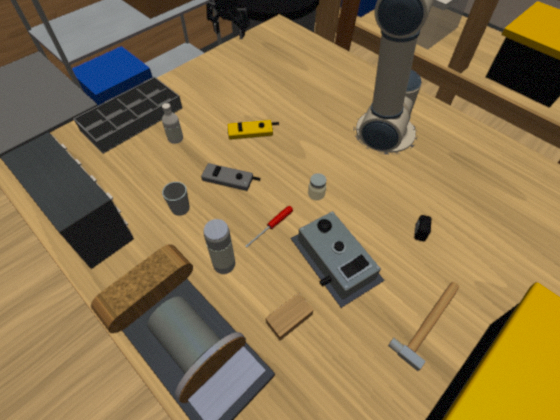

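View pics/side.png

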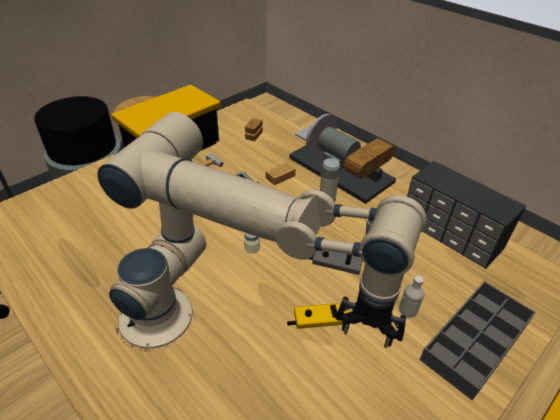

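The scene view shows the grey remote at (228,177) with its aerial on the right (258,179). The yellow look-alike is at (250,128). The switch box is at (338,255), with the mushroom at (324,226), start at (339,246) and the rocker at (356,266). The side view is partly blocked by the arm. Next I'll measure and enlarge.

```bash
python3 - <<'E'
from h import *
d=np.load("scene.npz"); W=d["W"]; c=d["c"]
for n,(u,v) in dict(bar=(215,170),round=(240,177),aer=(257,179),mush=(324,225),start=(339,246),rock=(356,266),jar=(318,182),drv=(280,217),bench=(300,150)).items(): print(n,W[v,u].round(3))
# remote top: region
def rect(u0,u1,v0,v1,z0,z1):
    p=W[v0:v1,u0:u1].reshape(-1,3); p=p[(p[:,2]>z0)&(p[:,2]<z1)]
    r=cv2.minAreaRect((p[:,:2]*1000).astype(np.float32)); print(r,len(p),np.median(p,0).round(3)); print(cv2.boxPoints(r).round())
rect(198,254,160,192,.020,.030)
rect(295,382,210,292,.060,.070)
a=cv2.resize(c[155:200,190:270],(640,360),interpolation=cv2.INTER_CUBIC)
b=cv2.resize(c[205:305,285:390],None,fx=2.3,fy=2.3,interpolation=cv2.INTER_CUBIC)
o=np.zeros((600,640,3),np.uint8);o[:360]=a;o[360:590,:b.shape[1]]=b[:230];save("crop",o)
E
```

```text
bar [ 0.575 -0.264  0.035]
round [ 0.536 -0.187  0.032]
aer [ 0.495 -0.152  0.017]
mush [0.516 0.144 0.092]
start [0.53  0.212 0.079]
rock [0.543 0.281 0.076]
jar [0.403 0.024 0.076]
drv [0.552 0.01  0.027]
bench [ 0.287 -0.155 -0.003]
((556.8436889648438, -227.67962646484375), (68.16017150878906, 164.83123779296875), 28.533933639526367) 662 [ 0.558 -0.226  0.025]
[[ 488. -172.]
 [ 566. -316.]
 [ 626. -284.]
 [ 547. -139.]]
((530.0481567382812, 210.04690551757812), (220.70143127441406, 121.07923126220703), 76.22126007080078) 2445 [0.538 0.212 0.064]
[[445. 117.]
 [563.  88.]
 [615. 303.]
 [498. 332.]]
```

View pics/crop.png

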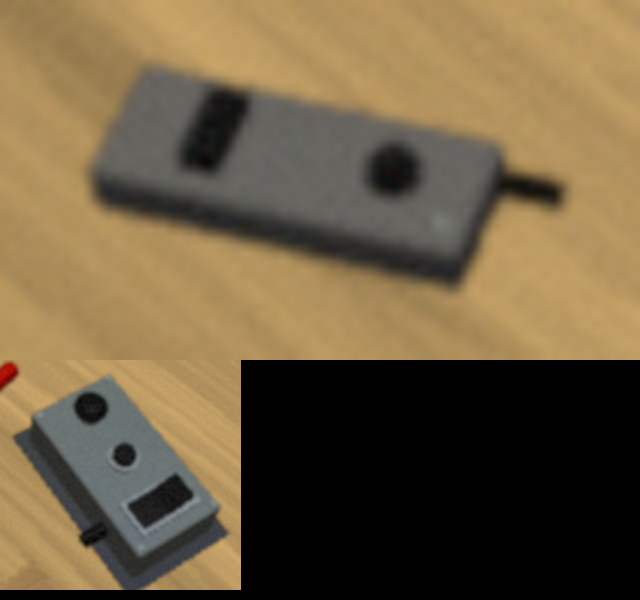

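The candidates are the grey remote at (228,177) and the yellow one at (250,128). The grey one fits. In the crop its bar key is at the end away from the aerial and the round key is near the aerial. The measured sizes (165×68, 221×121 mm) and heights also match. On the box, the rocker lies towards +y and the mushroom towards −y, as described. I'll move above the bar key and look with the wrist camera.

```bash
cat >> h.py <<'E'
from scipy.spatial.transform import Rotation as Ro
def down(a):
    c,s=np.cos(a),np.sin(a)
    return Ro.from_matrix(np.array([[c,s,0],[s,-c,0],[0,0,-1]])).as_rotvec()
def look(n):
    st=robot.read_state(); T=np.eye(4); T[:3,:3]=Ro.from_rotvec(st["tool_rot"]).as_matrix(); T[:3,3]=st["tcp_pos"]
    s=robot.snapshot("wrist"); W=world(s,T); save(n,s["color"]); np.savez(n,W=W,c=s["color"]); return s,W
def top(W,z0,z1,c,r=.1):
    p=W.reshape(-1,3); p=p[(p[:,2]>z0)&(p[:,2]<z1)&(np.hypot(*(p[:,:2]-c).T)<r)]
    q=cv2.minAreaRect((p[:,:2]*1000).astype(np.float32)); print(np.round(q[0],1),np.round(q[1],1),round(q[2],1),len(p),p.mean(0).round(4)); return q
E
python3 - <<'E'
from h import *
robot.set_gripper(0.0)
a=np.radians(28.5)
robot.move_to([.574,-.259,.25],down(a))
s,W=look("w1")
top(W,.02,.030,[.557,-.228]); top(W,.031,.040,[.574,-.259],.035); top(W,.031,.040,[.537,-.191],.025)
st=robot.read_state(); print(st["time_s"],st["tcp_pos"],st["qpos"].round(2),st["grip_width"],st["force"])
E
```

```text
[ 551.1 -221.3] [ 64.  179.5] 29.1 7255 [ 0.5521 -0.2235  0.0254]
[ 573.2 -260.6] [39.7 16.4] 28.8 517 [ 0.5728 -0.2603  0.0345]
[ 535.8 -193.2] [20.5 20.6] 74.3 339 [ 0.5357 -0.1934  0.0347]
2.5167 [ 0.57342357 -0.26013594  0.24994904] [-0.48  0.17  1.13 -0.    1.84 -0.97] 2.4221245546755316e-05 [ 0.34627969 -0.71374742 -0.086783  ]
```

View pics/w1.png

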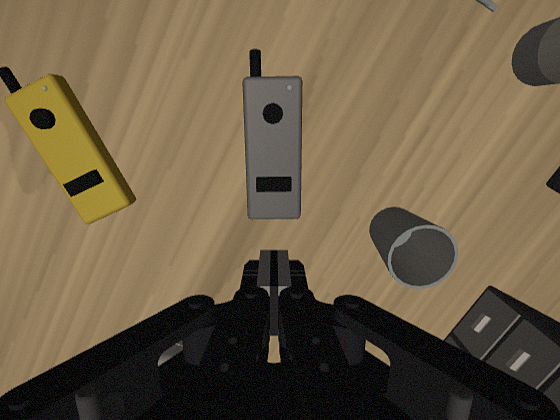

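The wrist view shows the bar key at (273,184) and the round key at (272,113), towards the aerial. The yellow remote is well to the left, and the cup at (420,250) is clear of the press. The key measures 39.7×16.4 mm at 34.5 mm high, which agrees with the description, so I'll press it.

```bash
cat >> h.py <<'E'
def press(x,y,ztop,travel,guard):
    o=None
    robot.movel([x,y,ztop+.011+.012],o,speed=.12); robot.pause(.3)
    f0=robot.read_state()["force"][2]
    for d in np.arange(-.002,travel+.004,.001):
        hit=robot.movel([x,y,ztop+.011-d],o,speed=.02)
        st=robot.read_state(); f=st["force"]; print(round(d*1e3,1),(st["tcp_pos"]-[x,y,ztop+.011]).round(4),f.round(1))
        if f[2]-f0>guard: break
    robot.pause(.2); st=robot.read_state(); print("hold",st["tcp_pos"].round(4),st["force"].round(1))
E
python3 - <<'E'
from h import *
x,y=.573,-.2605
press(x,y,.035,.004,7)
robot.movel([x,y,.25],speed=.2)
s,W=look("w2")
top(W,.031,.040,[.574,-.259],.035); top(W,.031,.040,[.537,-.191],.025)
print(robot.read_state()["time_s"])
E
```

```text
-2.0 [-0.     -0.      0.0019] [-0.5 -0.1  0.3]
-1.0 [ 0.    -0.     0.001] [ 0.2  0.1 -0.4]
0.0 [ 0.0001 -0.      0.0001] [0.2 0.4 1. ]
1.0 [ 0.0001 -0.     -0.0008] [ 0.  -0.1  2.1]
2.0 [ 0.0001 -0.0001 -0.0018] [-0.  -0.8  2.8]
3.0 [ 0.0001 -0.0001 -0.0028] [1.7 0.1 3.3]
4.0 [ 0.0001 -0.0001 -0.0038] [-0.3  0.4  3.9]
5.0 [ 0.0002 -0.0001 -0.004 ] [-1.6  1.3  7.4]
hold [ 0.5732 -0.2606  0.042 ] [-1.7  0.9  7.2]
[ 573.1 -260.7] [39.5 16.4] 29.2 529 [ 0.5729 -0.2604  0.0345]
[ 535.6 -193.7] [20.4 20.5] 74.4 339 [ 0.5356 -0.1935  0.0348]
8.4083
```

The force ramped from 1 to 4 N and hit the hard stop at 4 mm. The remote didn't move. Next is the box.

```bash
python3 - <<'E'
from h import *
robot.movel([.573,-.2605,.28],speed=.3)
a=np.radians(76.2)
robot.move_to([.56,.23,.28],down(a))
s,W=look("w3")
q=top(W,.060,.0675,[.53,.21],.14); top(W,.077,.081,[.53,.21],.03); top(W,.087,.1,[.513,.142],.04); top(W,.071,.09,[.547,.278],.05);top(W,.081,.09,[.547,.278],.05)
print(robot.read_state()["time_s"])
E
```

```text
[528.2 211. ] [219.8 120. ] 76.5 15984 [0.5218 0.2043 0.0646]
[528.6 211.2] [26.5 26.6] 75.2 518 [0.528  0.211  0.0786]
[511.8 143.4] [39.  39.1] 53.6 1153 [0.5113 0.1443 0.0912]
[543.4 281.7] [41.8 75.9] 79.7 2152 [0.5433 0.2789 0.0777]
[521.3 284.4] [34.1 20.1] 76.0 523 [0.5191 0.2848 0.0834]
10.4917
```

View pics/w3.png

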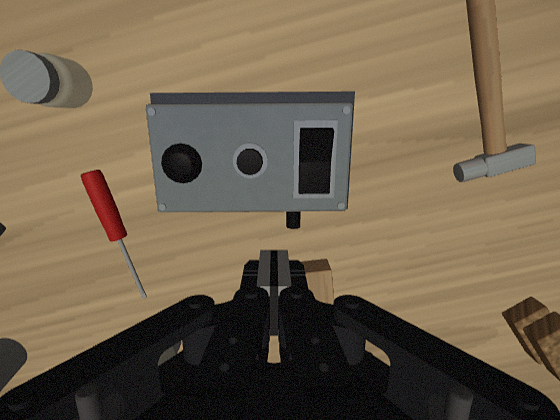

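The wrist view shows the mushroom at (181,162), start at (249,161) and the rocker at (316,160), with its raised front half (towards the robot) up in the image. All the heights agree: start 78.6 mm, front half about 83 mm. I'll press the rocker's front end, then check it.

```bash
python3 - <<'E'
from h import *
x,y=.5193,.2851
robot.move_to([x,y,.16],down(np.radians(76.5)))
press(x,y,.086,.011,9)
robot.movel([x,y,.16],speed=.2)
robot.move_to([.56,.23,.28],down(np.radians(76.5)))
s,W=look("w4")
X=np.array([.9724,-.2334]);p=np.array([.5445,.279])
for t in(-.03,-.026,-.01,.01,.026,.032):
    d=np.hypot(*np.moveaxis(W[...,:2]-(p+t*X),-1,0)); print(t,np.median(W[d<.004][:,2]).round(4))
print(robot.read_state()["time_s"])
E
```

```text
-2.0 [-0.     -0.      0.0019] [ 0.5 -0.2  0.5]
-1.0 [ 0.    -0.     0.001] [-0.2 -0.5 -0.9]
0.0 [0.0001 0.     0.0001] [0.2 0.  0.7]
1.0 [-0.0001  0.0001 -0.0007] [-2.   0.7  1.7]
2.0 [-0.0002  0.0002 -0.0019] [-2.8  0.8  2.8]
3.0 [-0.      0.0001 -0.0031] [-1.9  0.3  2.2]
4.0 [ 0.0001  0.     -0.0042] [-1.7  0.9  2.5]
5.0 [ 0.     -0.     -0.0052] [-1.   0.8  1.8]
6.0 [ 0.     -0.0001 -0.0062] [-0.9  0.   1.1]
7.0 [ 0.     -0.0001 -0.0072] [-1.2  0.2  2. ]
8.0 [ 0.     -0.0001 -0.0082] [-0.6  1.9  1.6]
9.0 [ 0.     -0.0001 -0.0091] [-0.4  0.3  0.8]
10.0 [ 0.     -0.     -0.0101] [-1.   0.5  1.5]
11.0 [-0.     0.    -0.011] [-1.1  0.5  2.1]
12.0 [ 0.0001  0.0001 -0.0111] [-3.4 -0.7  6.2]
13.0 [ 0.      0.0001 -0.0112] [-5.8 -1.5 10.1]
hold [0.5194 0.2852 0.0859] [-5.1 -1.5 10.4]
-0.03 0.0747
-0.026 0.075
-0.01 0.0747
0.01 0.3432
0.026 0.3421
0.032 0.0863
17.7667
```

View pics/w4.png

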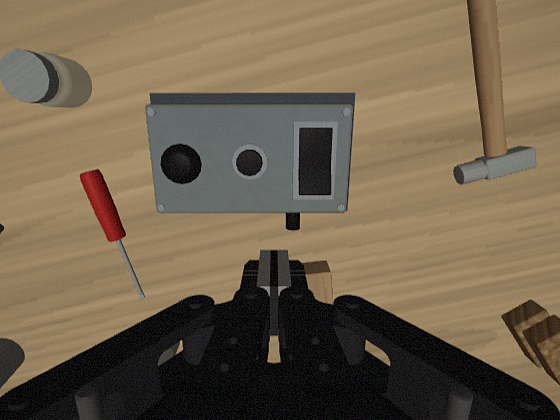

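The rocker at (316,160) is now on. Its front half is level at 75 mm and the rear is up (86 mm), and it reached its hard stop. Next I'll press start.

```bash
python3 - <<'E'
from h import *
x,y=.5283,.2111
robot.move_to([x,y,.16],down(np.radians(76.5)))
press(x,y,.079,.005,8)
robot.movel([x,y,.16],speed=.2)
robot.move_to([.56,.23,.28],down(np.radians(76.5)))
s,W=look("w5"); w=np.load("w4.npz")["W"]
X=np.array([.9724,-.2334]);p=np.array([.5445,.279])
for t in(-.03,-.026,-.01,.032):
    d=np.hypot(*np.moveaxis(W[...,:2]-(p+t*X),-1,0)); print(t,np.median(W[d<.004][:,2]).round(4))
top(W,.077,.081,[.53,.21],.03); top(W,.087,.1,[.513,.142],.04)
s=robot.snapshot("scene"); V=world(s); save("scene2",s["color"])
top(V,.02,.030,[.557,-.228],.12)
st=robot.read_state(); print(st["time_s"],st["force"])
E
```

```text
-2.0 [-0.     -0.      0.0019] [ 0.2 -0.8  0.3]
-1.0 [ 0.    -0.     0.001] [-0.4 -0.6 -0.5]
0.0 [0.0001 0.     0.0001] [ 0.4  0.5 -0.3]
1.0 [ 0.0001  0.     -0.0008] [0.5 0.9 2.2]
2.0 [ 0.0001  0.     -0.0018] [-0.1 -0.   2.9]
3.0 [ 0.0001  0.     -0.0029] [0.2 1.3 3.6]
4.0 [ 0.0001  0.0001 -0.0038] [ 0.2 -0.2  4.2]
5.0 [ 0.0001  0.     -0.0048] [-0.3 -1.1  5.3]
6.0 [ 0.0001  0.0001 -0.005 ] [-1.7 -0.7  8.8]
hold [0.5284 0.2112 0.085 ] [-2.8 -1.8  8. ]
-0.03 0.0749
-0.026 0.0746
-0.01 0.0747
0.032 0.3426
[528.3 210.9] [26.4 26.6] 75.5 529 [0.5279 0.2109 0.0787]
[511.9 142.9] [39. 40.] 58.3 1159 [0.5113 0.1442 0.0912]
[ 551.9 -219.5] [ 67.2 184.6] 28.4 654 [ 0.5578 -0.2262  0.0244]
23.3167 [ 0.3230082   0.47571577 -0.11867553]
```

View pics/scene2.png

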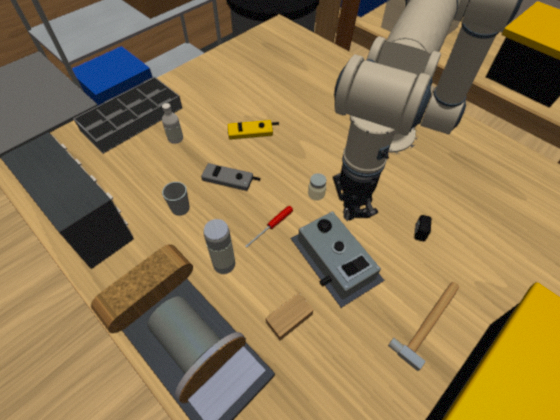

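The scene shows everything where it was: remote (228,177), driver (280,217), jar (318,185). The rocker at (356,266) is on and the arm is clear of everything, so I'll hand the job in.

```bash
python3 -c "
from h import *
robot.job_done()"
```

```text
the job is handed in; nothing more can be done
```

I did the three presses in the order asked, with the fingers closed, and handed the job in. My last clock reading was about 23 s of the 53 s allowed.

- **Bar key:** pressed the full 4 mm to its hard stop, at about 7 N. It sprang back up, and neither key had moved by more than about 0.5 mm when I looked again, so the remote stayed put.
- **Rocker:** pushed down to its stop. Before and after the start press, its front half measured level at 75 mm, so it stayed on. The rear half read 86 mm right after the rocker press.
- **Start button:** pressed the full 5 mm to its stop, at about 9 N, then released. Its top is back at 79 mm.

I never touched the stop button or the round key. The last scene picture shows every bystander in its original place and the arm clear of everything.

None of the checks contradicted this. A few depth readings on the black rear half of the rocker dropped out, including the one I took after the start press.

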